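# Line up the pistons by bore on the layout rail

### The arm

A 6-joint arm with a two-finger parallel gripper is mounted at the origin on the work surface. World frame = base frame: x ahead of the robot, y to its left, z up, the work surface at z = 0. Lengths are in mm, angles in degrees, forces in N, time in s.
With the tool pointing down it reaches from about 300 to 850 mm from the base axis. Payload 4.2 kg.
Tool frame: the origin (TCP) lies midway between the tips of the shut fingers; the grasp point (between the pads) lies 19 mm behind it; z points along the fingers, y is the line along which they close (so a half turn about z gives the same grasp; the last joint's range is limited). The gripper opens to 91 mm and grips with 3 to 60 N. Pads are 32 mm wide; open, the fingers measure 118 mm over their backs; the gripper's body (76 mm by 178 mm) begins 60 mm behind the grasp point.
Start: joints at [63.14, 18.312, 89.639, -0, 72.044, -1.146], TCP at [249.49, 518.075, 176.576] pointing down, gripper open.
Joint ranges: [-177.97, 177.97], [-48.28, 115.42], [12.27, 149.76], [-77.06, 257.06], [2.81, 150.46], [-146.56, 146.56]. Speed limits (degrees/s): [147.25, 147.25, 180, 180, 180, 180].

### API

Orientations are given as [roll, pitch, yaw] about the fixed x, y, z axes, in that order (R = Rz(yaw) Ry(pitch) Rx(roll)).
In Python, from workcell import env gives the robot as it stands.
- The arm moves only by the shell command python3 -m jog 'ROWS' [FORCE]. ROWS is a JSON object of lists of equal length, an entry for each row: "jaw": the finger opening in mm, from 0 to 91.2; "slide": the shift along the tool's x, y, z in units of 30 mm (1.0 is 30 mm), a list of three; "spin": the turn about the tool's z in units of 8 degrees (1.0 is 8 degrees). In form: {"jaw": [jaw, ...], "slide": [[dx, dy, dz], ...], "spin": [spin, ...]}. A call has 1 to 10 rows; each row shifts and turns the commanded pose from where the row before left it, along the tool's axes as they then stand; what a row does not reach is not made up. A row lasts 1/10 s, in which the tool goes at most 50 mm and 8.59 degrees, less where a joint would pass 70% of its speed; a pose out of reach is approached as far as the arm can. A call is refused whole if a number of a shift passes 1 or a number of a turn 1, either way. A call with a gripper value outside its range is refused whole. The fingers move at their own pace and stop on an object; FORCE is the grip in N (left out, the last holds). Time passes only in rows, so rows that do not move let the fingers close. It gives the time, the measured TCP pose, the force, the opening and the grip force at its end, in the units of the state.
- env.state(): the state, without advancing time (a new reading comes with each control period).
- env.grab_frame(name): name is "scene" or "top" or "wrist"; returns the picture (480x640x3 uint8, red, green, blue); there is no depth.
- env.camera_model(name): a dict with "fx", "fy", "cx", "cy" (pixels), "D" ([k1, k2, p1, p2, k3] as OpenCV has them; the pictures are not rectified), "camera_from_world" (4x4, takes a point from world to camera coordinates). Camera axes: x right, y up, looking along -z (the intrinsics and any distortion apply to the point x, -y, -z); pixel columns grow to the right and rows downward; lengths in mm; the calibration is good to about 2 mm. A picture is of the moment at which its call begins: read the wrist's pose just before it. camera_model takes no time and is no camera call; for the wrist camera it gives the pose at the moment of the call.
- env.job_done(): hands the job in; it is judged then, once.
The state is a dict: "time_s": time; "qpos": joint angles; "qvel": joint speeds; "effort": joint torques, N m; "ee_pos": TCP position; "ee_rot": TCP orientation; "force": force on the tool from outside, world axes, zero at the start; "torque": the same for the moment, N m; "gripper_width": finger opening in mm; "gripper_force": force on a finger pad.
Only numpy, scipy, OpenCV 4.12 (cv2) and the standard library are available. Lean on these libraries where they do the work, as an engineer would, in place of code of your own. Each camera call takes 0.05 s, during which the arm holds its last target. There are 200 camera calls.

### The job

Before these saw engines are measured up, stand the four loose pistons on the wooden rail in order of size, one in the middle of each black pad, with the smallest next to the red end block and the largest at the far end. Keep them crown up, set them down gently without dropping or ramming them, do not knock them hard against each other, and leave them all standing free.

Things in the scene. Friction and masses are not known exactly. Their poses are not given: they have to be found in the camera images.
- piston_34: The smallest of four bright aluminium engine pistons: an upright cylinder 34 mm in diameter and 30 mm tall, about 40 g (+-30 %), crown up (flat top with a brown carbon disc, two dark ring grooves just below it, a dark pin bore through the sides). Loose, standing on the bench (z = 0). Safe to grip with 20 N. Origin: centre of its underside; z up.
- piston_42: The second smallest of four bright aluminium engine pistons: an upright cylinder 42 mm in diameter and 36 mm tall, about 70 g (+-30 %), crown up (flat top with a brown carbon disc, two dark ring grooves just below it, a dark pin bore through the sides). Loose, standing on the bench (z = 0). Safe to grip with 20 N. Origin: centre of its underside; z up.
- piston_50: The second largest of four bright aluminium engine pistons: an upright cylinder 50 mm in diameter and 42 mm tall, about 110 g (+-30 %), crown up (flat top with a brown carbon disc, two dark ring grooves just below it, a dark pin bore through the sides). Loose, standing on the bench (z = 0). Safe to grip with 20 N. Origin: centre of its underside; z up.
- piston_58: The largest of four bright aluminium engine pistons: an upright cylinder 58 mm in diameter and 48 mm tall, about 160 g (+-30 %), crown up (flat top with a brown carbon disc, two dark ring grooves just below it, a dark pin bore through the sides). Loose, standing on the bench (z = 0). Safe to grip with 20 N. Origin: centre of its underside; z up.
- pad_a: One of the four black round rubber pads in a row on the wooden rail (one end of the row): disc 64 mm in diameter, 3 mm thick, white rim line, fixed. Order a, b, c, d, pitch 80 mm. Origin: centre of its underside, on the rail's top; its upper face is 3 mm above that (13 mm above the bench). y axis along the row from a to d.
- pad_b: One of the four black round rubber pads in a row on the wooden rail (next to pad_a): disc 64 mm in diameter, 3 mm thick, white rim line, fixed. Order a, b, c, d, pitch 80 mm. Origin: centre of its underside, on the rail's top; its upper face is 3 mm above that (13 mm above the bench). y axis along the row from a to d.
- pad_c: One of the four black round rubber pads in a row on the wooden rail (next to pad_d): disc 64 mm in diameter, 3 mm thick, white rim line, fixed. Order a, b, c, d, pitch 80 mm. Origin: centre of its underside, on the rail's top; its upper face is 3 mm above that (13 mm above the bench). y axis along the row from a to d.
- pad_d: One of the four black round rubber pads in a row on the wooden rail (the other end of the row): disc 64 mm in diameter, 3 mm thick, white rim line, fixed. Order a, b, c, d, pitch 80 mm. Origin: centre of its underside, on the rail's top; its upper face is 3 mm above that (13 mm above the bench). y axis along the row from a to d.
- red_block: Red end block fixed on the rail, 60 mm across the rail, 24 mm along it, 16 mm high; origin: centre of its underside, on the rail's top. It stands 62 mm beyond either pad_a or pad_d and marks the end where the smallest piston goes; a like grey block stands at the other end.
- rail: Wooden layout rail, fixed flat on the bench, 75 mm wide (its x), 400 mm long (its y), 10 mm thick; it carries the four pads and the two end blocks. Origin: centre of its underside.
Not all that is in view belongs to the job. Leave any purple look-alike of the piston_50 alone.

How it is judged (in metres and radians):
At the end, for the whole second after the job is handed in: From the pad next to the red block on: the 34, 42, 50 and 58 mm pistons, one on each pad, centred within 12 mm, resting on the pad (height within 4 mm), upright within 0.1 rad, crown up, at rest and released (((horizontal distance between red_block and pad_a below 0.1 m and horizontal distance between piston_34 and pad_a below 0.012 m and z of piston_34 in the frame of pad_a between -0.001 and 0.007 m and horizontal distance between piston_42 and pad_b below 0.012 m and z of piston_42 in the frame of pad_b between -0.001 and 0.007 m and horizontal distance between piston_50 and pad_c below 0.012 m and z of piston_50 in the frame of pad_c between -0.001 and 0.007 m and horizontal distance between piston_58 and pad_d below 0.012 m and z of piston_58 in the frame of pad_d between -0.001 and 0.007 m) or (horizontal distance between red_block and pad_d below 0.1 m and horizontal distance between piston_34 and pad_d below 0.012 m and z of piston_34 in the frame of pad_d between -0.001 and 0.007 m and horizontal distance between piston_42 and pad_c below 0.012 m and z of piston_42 in the frame of pad_c between -0.001 and 0.007 m and horizontal distance between piston_50 and pad_b below 0.012 m and z of piston_50 in the frame of pad_b between -0.001 and 0.007 m and horizontal distance between piston_58 and pad_a below 0.012 m and z of piston_58 in the frame of pad_a between -0.001 and 0.007 m)) and angle between each of piston_34, piston_42, piston_50, piston_58's own z axis and vertical below 0.1 rad and linear speed of each of piston_34, piston_42, piston_50, piston_58 below 0.02 m/s and angular speed of each of piston_34, piston_42, piston_50, piston_58 below 0.2 rad/s and contact force between each of piston_34, piston_42, piston_50, piston_58 and the fingers below 0.2 N); the robot touches nothing.
It fails at once if a piston is dropped: falls free, touching nothing, more than 20 mm above its pad ((contact force between piston_34 and anything else below 0.02 N and height (world z) of piston_34 above 0.033 m) or (contact force between piston_42 and anything else below 0.02 N and height (world z) of piston_42 above 0.033 m) or (contact force between piston_50 and anything else below 0.02 N and height (world z) of piston_50 above 0.033 m) or (contact force between piston_58 and anything else below 0.02 N and height (world z) of piston_58 above 0.033 m)).
It fails at once if a piston is rammed onto a pad (contact force above 60 N) (contact force between any of piston_34, piston_42, piston_50, piston_58 and pad_a above 60 N or contact force between any of piston_34, piston_42, piston_50, piston_58 and pad_b above 60 N or contact force between any of piston_34, piston_42, piston_50, piston_58 and pad_c above 60 N or contact force between any of piston_34, piston_42, piston_50, piston_58 and pad_d above 60 N).
It fails at once if two pistons are knocked hard against each other (above 15 N) (contact force between piston_34 and piston_42 above 15 N or contact force between any of piston_34, piston_42 and piston_50 above 15 N or contact force between any of piston_34, piston_42, piston_50 and piston_58 above 15 N).
It also fails if it takes over 99 s, if anything falls off the work surface, if the arm or the gripper's body presses on something with over 40 N, if the wrist force passes 120 N, or if a joint passes its speed limit or range.

## Working session

There is one attempt and no reset: what is moved stays moved. The work goes in short steps, Python scripts to look and compute and a shell command to move; the robot and the scene stay as the last step left them, time stands still between calls to the robot, and variables do not carry over. Pictures are saved under pics/ and viewed, at most 14 in all, crops included, and the job is handed in when it is done.

```bash
ls; mkdir -p pics; python3 - <<'E'
from workcell import env
import cv2
for n in("top","scene"):
    cv2.imwrite(f"pics/{n}0.png",env.grab_frame(n)[:,:,::-1])
    m=env.camera_model(n);print(n,m)
s=env.state();print(s)
E
```

```text
pics
top {'fx': 556.339302984633, 'fy': 556.339302984633, 'cx': 322.3795458235229, 'cy': 243.2213160950268, 'D': array([-0.04591333,  0.        ,  0.        ,  0.        ,  0.        ]), 'camera_from_world': array([[ 6.82652208e-03, -9.99727403e-01, -2.23275421e-02,
         2.17622735e+01],
       [ 9.95238066e-01,  4.62136559e-03,  9.73644479e-02,
        -5.45815753e+02],
       [-9.72347229e-02, -2.28858803e-02,  9.94998314e-01,
        -1.01440370e+03],
       [ 0.00000000e+00,  0.00000000e+00,  0.00000000e+00,
         1.00000000e+00]])}
scene {'fx': 444.37837678910626, 'fy': 444.37837678910626, 'cx': 320.30973643091966, 'cy': 237.92188625636518, 'D': array([0.00428502, 0.        , 0.        , 0.        , 0.        ]), 'camera_from_world': array([[ 6.15522255e-01,  7.88030912e-01,  1.18167745e-02,
        -3.59981094e+02],
       [-5.03941455e-01,  3.82006687e-01,  7.74670189e-01,
         2.39283731e+02],
       [ 6.05949968e-01, -4.82781704e-01,  6.32255061e-01,
        -1.17122124e+03],
       [ 0.00000000e+00,  0.00000000e+00,  0.00000000e+00,
         1.00000000e+00]])}
{'time_s': 0.1, 'qpos': array([ 6.31378640e+01,  1.83493963e+01,  8.96984452e+01, -3.63255187e-04,
        7.20450486e+01, -1.14309869e+00]), 'qvel': array([-0.02775149, -0.01063883, -0.16135358, -0.0904157 , -0.00403064,
        0.08947162]), 'effort': array([ 1.06251449e-03, -4.13334131e+01, -2.32510060e+01,  7.31025031e-02,
        4.22676257e-02, -7.37178357e-05]), 'ee_pos': array([249.27190439, 517.59378418, 175.79677312]), 'ee_rot': array([-1.79907122e+02, -1.50779585e-03,  1.54281074e+02]), 'force': array([0.27640702, 0.29074845, 0.23437724]), 'torque': array([-0.03614945, -0.06107072, -0.01984546]), 'gripper_force': 0.0, 'gripper_width': 90.99823051640543}
```

View pics/top0.png

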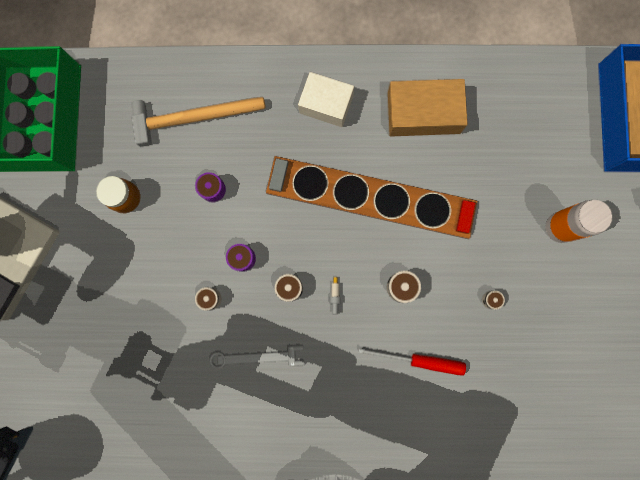

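View pics/scene0.png

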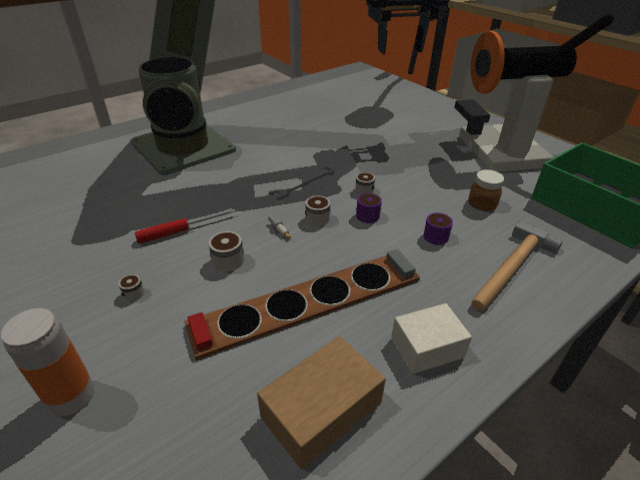

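Top view: candidates for the pistons are at (495,299) small, (206,298), (288,287) and (405,286) large. The purple look-alikes are at (209,185) and (239,257), and the spark plug at (335,293). I take the four silver-sided ones. The pads run from (310,182) to (432,209), and the red block is at (466,216), the right end. Next I measure from both views.

```bash
cat > h.py <<'E'
import numpy as np, cv2
from workcell import env
def ray(m,uv):
    K=np.array([[m["fx"],0,m["cx"]],[0,m["fy"],m["cy"]],[0,0,1]])
    n=cv2.undistortPoints(np.array([[uv]],float),K,m["D"])[0,0]
    T=m["camera_from_world"];R=T[:3,:3]
    d=R.T@np.array([n[0],-n[1],-1.]);return -R.T@T[:3,3],d/np.linalg.norm(d)
def plane(m,uv,z):
    o,d=ray(m,uv);return o+d*(z-o[2])/d[2]
def tri(rs):
    A=sum(np.eye(3)-np.outer(d,d) for o,d in rs);b=sum((np.eye(3)-np.outer(d,d))@o for o,d in rs)
    p=np.linalg.solve(A,b);return p,max(np.linalg.norm(np.cross(p-o,d)) for o,d in rs)
def blobs(mask,amin):
    cs,_=cv2.findContours(mask.astype(np.uint8),cv2.RETR_EXTERNAL,cv2.CHAIN_APPROX_NONE)
    return [cv2.fitEllipse(cv2.convexHull(c)) for c in cs if cv2.contourArea(c)>=amin and len(c)>5]
def brown(im):
    h,s,v=cv2.split(cv2.cvtColor(im,cv2.COLOR_RGB2HSV));return (h<18)&(s>70)&(v>25)&(v<140)
def black(im): return im.max(2)<45
def near(bl,uv,r=15):
    b=[e for e in bl if np.hypot(e[0][0]-uv[0],e[0][1]-uv[1])<r]
    return max(b,key=lambda e:e[1][0]*e[1][1]) if b else None
E
python3 - <<'E'
from h import *
S={"34":((495,299),(130,283)),"42":((206,298),(366,179)),"50":((288,287),(318,204)),"58":((405,286),(226,243)),
"p58":((310,182),(371,276)),"p50":((351,191),(330,290)),"p42":((391,200),(287,305)),"p34":((432,209),(240,321))}
I={n:cv2.cvtColor(cv2.imread(f"pics/{n}0.png"),cv2.COLOR_BGR2RGB) for n in("top","scene")};M={n:env.camera_model(n) for n in I}
print(I["top"][286,397],I["scene"][240,214],I["top"][205,432-18],I["top"][182,310])
for k,(a,b) in S.items():
    f=black if k[0]=="p" else brown
    e=[near(blobs(f(I[n]),20),uv) for n,uv in(("top",a),("scene",b))]
    if None in e: print(k,e);continue
    p,r=tri([ray(M["top"],e[0][0]),ray(M["scene"],e[1][0])])
    z=13 if k[0]=="p" else {"34":30,"42":36,"50":42,"58":48}[k]
    print(k,p.round(1),round(r,1),"planes",plane(M["top"],e[0][0],z)[:2].round(1),plane(M["scene"],e[1][0],z)[:2].round(1),np.round(e[0][0],1),np.round(e[0][1],1),np.round(e[1][0],1),np.round(e[1][1],1))
hsv=cv2.cvtColor(I["top"],cv2.COLOR_RGB2HSV);h,s,v=cv2.split(hsv)
for e in blobs(((h<8)|(h>174))&(s>150)&(v>60),80): print("red",np.round(e[0]),plane(M["top"],e[0],26).round(1))
E
```

```text
[93 59 32] [56 37 25] [155 101  55] [23 22 21]
34 [ 442.3 -294.1   31.4] 0.3 planes [ 442.4 -294.3] [ 440.6 -294.2] [495.  299.6] [14.8 15.5] [128.7 280.9] [10.4 17.8]
42 [441.1 239.2  37.7] 0.1 planes [441.2 239.7] [439.1 241.1] [205.8 298.4] [18.2 19. ] [365.1 176.5] [ 7.5 14.9]
50 [462.5  87.3  43.3] 0.3 planes [462.7  87.6] [460.9  88.2] [287.7 287.3] [22.5 22.7] [317.2 202.1] [11.1 19.8]
58 [ 465.6 -125.4   48.9] 0.3 planes [ 465.7 -125.2] [ 464.4 -125.2] [404.5 286.3] [26.5 26.9] [224.5 240.9] [16.4 27.2]Traceback (most recent call last):
  File "<stdin>", line 8, in <module>
  File "h.py", line 15, in blobs
    return [cv2.fitEllipse(cv2.convexHull(c)) for c in cs if cv2.contourArea(c)>=amin and len(c)>5]
            ~~~~~~~~~~~~~~^^^^^^^^^^^^^^^^^^^
cv2.error: OpenCV(4.12.0) /io/opencv/modules/imgproc/src/shapedescr.cpp:361: error: (-201:Incorrect size of input array) There should be at least 5 points to fit the ellipse in function 'fitEllipseNoDirect'
```

```bash
sed -i 's/cv2.fitEllipse(cv2.convexHull(c))/cv2.fitEllipse(c)/' h.py
python3 - <<'E'
from h import *
S={"p58":((310,182),(371,276)),"p50":((351,191),(330,290)),"p42":((391,200),(287,305)),"p34":((432,209),(240,321))}
I={n:cv2.cvtColor(cv2.imread(f"pics/{n}0.png"),cv2.COLOR_BGR2RGB) for n in("top","scene")};M={n:env.camera_model(n) for n in I}
P={}
for k,(a,b) in S.items():
    e=[near(blobs(black(I[n]),20),uv) for n,uv in(("top",a),("scene",b))]
    p,r=tri([ray(M["top"],e[0][0]),ray(M["scene"],e[1][0])]);P[k]=p
    print(k,p.round(1),round(r,1),"planes",*[plane(M[n],x[0],13)[:2].round(1) for n,x in zip(("top","scene"),e)],[np.round(x[1]) for x in e])
d=P["p34"]-P["p58"];print("row",d.round(1),np.linalg.norm(d[:2])/3,np.degrees(np.arctan2(d[1],d[0])))
t=I["top"];h,s,v=cv2.split(cv2.cvtColor(t,cv2.COLOR_RGB2HSV))
for e in blobs(((h<8)|(h>174))&(s>150)&(v>60),80): print("red",np.round(e[0]),plane(M["top"],e[0],26).round(1))
c=t[225:325,180:520];cv2.imwrite("pics/crop1.png",cv2.resize(c,None,fx=2.3,fy=2.3,interpolation=3)[:,:,::-1])
E
```

```text
p58 [664.3  50.   12. ] 0.4 planes [664.4  50.2] [664.8  48.9] [array([31., 31.]), array([24., 34.])]
p50 [646.9 -28.2  12. ] 0.3 planes [646.9 -27.9] [647.4 -29.1] [array([31., 31.]), array([26., 36.])]
p42 [ 629.5 -106.4   12. ] 0.4 planes [ 629.5 -106. ] [ 630.1 -107.2] [array([31., 31.]), array([27., 37.])]
p34 [ 612.2 -184.4   12.1] 0.4 planes [ 612.3 -183.9] [ 612.7 -185.1] [array([31., 31.]), array([29., 40.])]
row [-5.210e+01 -2.344e+02  1.000e-01] 80.03927558883963 -102.5323286542139
red [439. 364.] [ 323.8 -190.6   26. ]
red [465. 216.] [ 597.8 -243.4   26. ]
```

View pics/crop1.png

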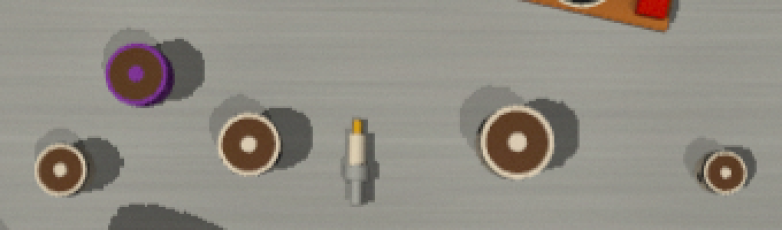

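The crop confirms the four silver-sided pistons, with the purple one and the spark plug as the rejects. Measured pad tops are at 12 mm and crowns at 31, 38, 43 and 49 mm, which agrees with the text. I'll turn the fingers across the row (yaw 77.5) and fetch the 42 first.

```bash
cat > to.py <<'E'
import sys,numpy as np
from workcell import env
from scipy.spatial.transform import Rotation as Ro
x,y,z,yaw=map(float,sys.argv[1:5]);s=env.state()
R=Ro.from_euler("xyz",s["ee_rot"],degrees=True)
d=R.inv().apply(np.array([x,y,z])-s["ee_pos"])/30
print("slide",d.round(2),"spin",round((s["ee_rot"][2]-yaw+180)%360-180,1)/8,"pos",s["ee_pos"].round(1),"rot",s["ee_rot"].round(1),"w",round(s["gripper_width"],1),"q",s["qpos"].round(),"F",s["force"].round(1),"t",round(s["time_s"],1))
E
python3 -m jog '{"jaw":[66,66,66,66,66,66,66,66,66,66],"slide":[[0,0,0],[0,0,0],[0,0,0],[0,0,0],[0,0,0],[0,0,0],[0,0,0],[0,0,0],[0,0,0],[0,0,0]],"spin":[0.96,0.96,0.96,0.96,0.96,0.96,0.96,0.96,0.96,0.96]}' 15
python3 to.py 441 239 100 77.5
```

```text
time_s: 1.1
ee_pos: [249.3, 517.7, 176.1]
ee_rot: [-180.0, 0.1, 77.2]
force: [0.1, 0.5, 0.5]
gripper_width: 65.8
gripper_force: 0.0
slide [-7.64  8.29  2.54] spin -0.0375 pos [249.3 517.7 176.1] rot [-1.80e+02  1.00e-01  7.72e+01] w 65.8 q [63. 18. 90.  0. 72. 76.] F [0.1 0.5 0.5] t 1.1
```

```bash
python3 -m jog '{"jaw":[66,66,66,66,66,66,66,66,66,66],"slide":[[-0.76,0.83,0.25],[-0.76,0.83,0.25],[-0.76,0.83,0.25],[-0.76,0.83,0.25],[-0.76,0.83,0.25],[-0.76,0.83,0.25],[-0.76,0.83,0.25],[-0.76,0.83,0.25],[-0.76,0.83,0.25],[-0.76,0.83,0.25]],"spin":[0,0,0,0,0,0,0,0,0,-0.04]}' >/dev/null
python3 -m jog '{"jaw":[66,66],"slide":[[0,0,0],[0,0,0]],"spin":[0,0]}' >/dev/null
python3 to.py 441 239 6 77.5
python3 - <<'E'
from h import *
m=env.camera_model("wrist");im=env.grab_frame("wrist");cv2.imwrite("pics/w1.png",im[:,:,::-1])
for e in blobs(brown(im),150):
    if max(e[1])<300: print(np.round(e[0]),np.round(e[1]),plane(m,e[0],36).round(1))
E
```

```text
slide [-0.08 -0.05  3.17] spin 0.025 pos [443.  241.1 101.2] rot [-179.9    0.    77.7] w 66.1 q [ 27.  16. 105.   0.  59.  40.] F [-0.7 -0.5 -0.8] t 2.3
[386. 406.] [32. 52.] [462.5  88.5  36. ]
[523. 277.] [ 56. 112.] [585.7 183.6  36. ]
[447. 294.] [32. 50.] [526.  182.3  36. ]
[323. 244.] [45. 47.] [440.7 242.1  36. ]
[610. 186.] [50. 61.] [656.1 241.   36. ]
```

View pics/w1.png

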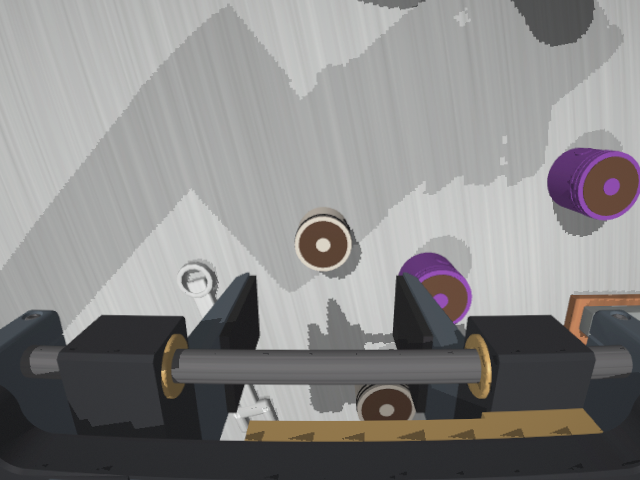

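The 42 shows at (323,244), between the fingers, and reads (441,242). The purple one at (447,294) lies outside the right finger. Descending.

```bash
python3 -m jog '{"jaw":[66,66,66,66,66,66,66],"slide":[[-0.03,-0.06,0.6],[0,0,0.6],[0,0,0.6],[0,0,0.6],[0,0,0.5],[0,0,0.25],[0,0,0]],"spin":[0,0,0,0,0,0,0]}' >/dev/null
python3 to.py 441 240.5 6 77.5
python3 -m jog '{"jaw":[38,36,36,36,36,36,36,36],"slide":[[0,0,0],[0,0,0],[0,0,0],[0,0,0],[0,0,0],[0,0,0],[0,0,0],[0,0,0]],"spin":[0,0,0,0,0,0,0,0]}' 15
```

```text
slide [-0.03  0.03  0.02] spin 0.05 pos [440.2 241.6   6.5] rot [-179.9    0.    77.9] w 66.0 q [ 27.  22. 112.   0.  46.  40.] F [-0.1  0.5 -0.3] t 3.0
time_s: 3.85
ee_pos: [441.2, 241.0, 7.0]
ee_rot: [-180.0, -0.0, 77.8]
force: [-0.0, -0.6, -0.5]
gripper_width: 36.1
gripper_force: 0.0
```

```bash
python3 - <<'E'
from h import *
im=env.grab_frame("wrist");cv2.imwrite("pics/w2.png",im[:,:,::-1]);t=env.grab_frame("scene")[110:260,280:480]
cv2.imwrite("pics/s2.png",cv2.resize(t,None,fx=3,fy=3)[:,:,::-1]);print(env.state()["gripper_width"],env.state()["gripper_force"])
E
```

```text
35.97813131259345 0.0
```

View pics/w2.png

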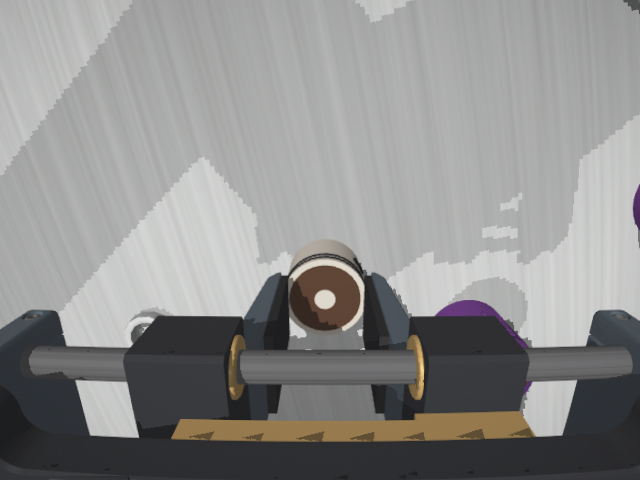

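View pics/s2.png

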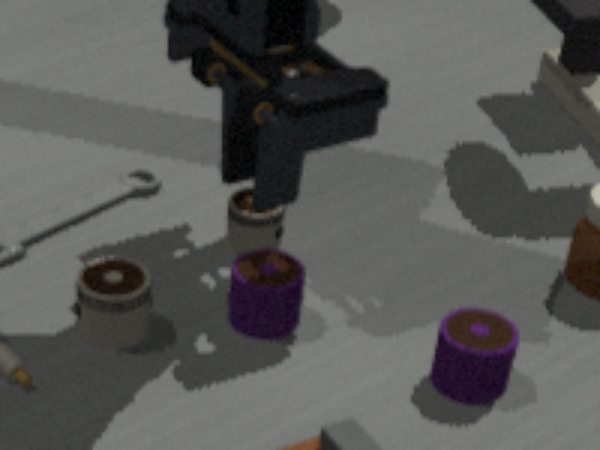

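The crown sits at (325,298), ahead of the finger tips rather than between the pads. In the scene view the tips look well above the bench. I'll check where the reported TCP projects.

```bash
python3 - <<'E'
from h import *
def proj(m,p):
    T=m["camera_from_world"];c=T[:3,:3]@p+T[:3,3];K=np.array([[m["fx"],0,m["cx"]],[0,m["fy"],m["cy"]],[0,0,1]])
    return cv2.projectPoints(np.array([[c[0],-c[1],-c[2]]]),np.zeros(3),np.zeros(3),K,m["D"])[0].ravel().round(0)
s=env.state();p=s["ee_pos"];M={n:env.camera_model(n) for n in("wrist","scene","top")};print(p)
for n,m in M.items():
    for z in(0,20,40,60): print(n,z,proj(m,p+[0,0,z]), proj(m,p+[20,-5,z]))
T=M["wrist"]["camera_from_world"];print("wristcam pos",-T[:3,:3].T@T[:3,3],"view",-T[2,:3],"crown",plane(M["wrist"],(325,298),36))
t=env.grab_frame("top");cv2.imwrite("pics/t3.png",cv2.resize(t[220:380,110:310],None,fx=3.5,fy=3.5)[:,:,::-1])
E
```

```text
[441.27710955 241.04148093   7.05747367]
wrist 0 [326. 278.] [362. 279.]
wrist 20 [326. 292.] [365. 293.]
wrist 40 [326. 310.] [369. 311.]
wrist 60 [326. 331.] [374. 332.]
scene 0 [365. 188.] [369. 192.]
scene 20 [365. 180.] [370. 185.]
scene 40 [366. 173.] [371. 177.]
scene 60 [367. 165.] [371. 169.]
top 0 [209. 298.] [212. 288.]
top 20 [206. 298.] [209. 288.]
top 40 [204. 298.] [207. 287.]
top 60 [201. 298.] [204. 287.]
wristcam pos [458.95574779 323.46229473 214.19253978] view [-0.06264184 -0.28847743 -0.95543538] crown [440.8969363  242.03857582  36.        ]
```

View pics/t3.png

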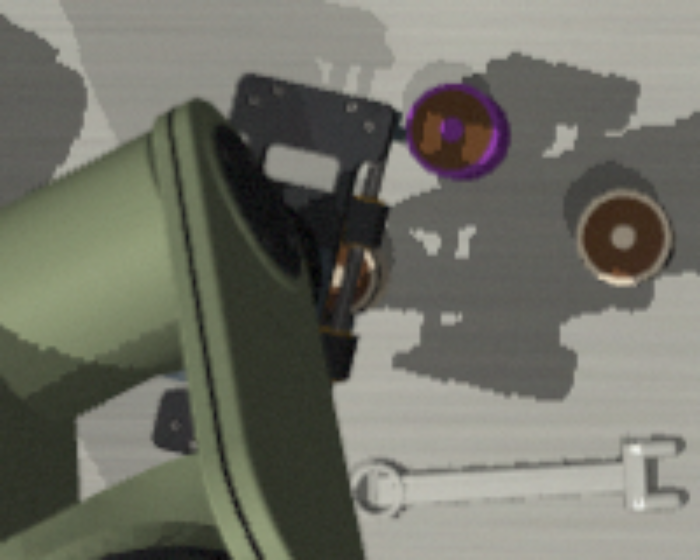

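Top view shows the gripper directly over the piston at (206,298). The tips sit where the reported TCP plus about 40 mm projects, in both the scene and the wrist view. So the real finger tips end about 40 mm behind the reported TCP, and they closed on air above the crown. I'll open, go further down in small steps and watch the force.

```bash
python3 -m jog '{"jaw":[66,66,66,66,66,66,66,66],"slide":[[0,0,0],[0,0,0],[0,0,0],[0,0,0],[0,0,0.2],[0,0,0.2],[0,0,0.2],[0,0,0]],"spin":[0,0,0,0,0,0,0,0]}'
python3 -m jog '{"jaw":[66,66,66,66,66],"slide":[[0,0,0.2],[0,0,0.15],[0,0,0.1],[0,0,0],[0,0,0]],"spin":[0,0,0,0,0]}'
python3 - <<'E'
from h import *
im=env.grab_frame("wrist");t=env.grab_frame("scene")[110:260,280:480]
o=np.hstack([cv2.resize(t,(400,300)),cv2.resize(im,(400,300))]);cv2.imwrite("pics/s4.png",o[:,:,::-1])
E
```

```text
time_s: 4.8
ee_pos: [440.3, 240.6, -12.1]
ee_rot: [-179.9, 0.1, 77.8]
force: [-0.8, -0.2, 0.5]
gripper_width: 66.1
gripper_force: 0.0
time_s: 5.3
ee_pos: [441.3, 241.1, -24.5]
ee_rot: [180.0, -0.0, 77.8]
force: [0.3, -0.1, 0.6]
gripper_width: 65.9
gripper_force: 0.0
```

View pics/s4.png

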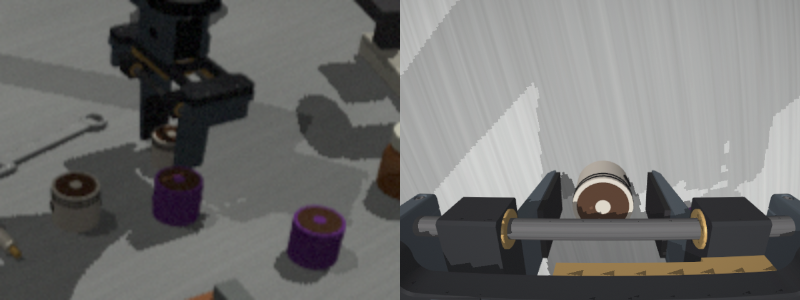

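The left half shows the fingers beside the piston, the tips near half its height and not yet at the bench. The piston is centred between them. I go 8 mm lower and grip.

```bash
python3 -m jog '{"jaw":[66,66,66],"slide":[[0,0,0.15],[0,0,0.12],[0,0,0]],"spin":[0,0,0]}'
python3 -m jog '{"jaw":[45,36,36,36,36,36,36,36],"slide":[[0,0,0],[0,0,0],[0,0,0],[0,0,0],[0,0,0],[0,0,0],[0,0,0],[0,0,0]],"spin":[0,0,0,0,0,0,0,0]}' 15
```

```text
time_s: 5.7
ee_pos: [440.7, 240.8, -33.1]
ee_rot: [-179.9, 0.0, 77.8]
force: [-0.8, 0.2, -0.2]
gripper_width: 65.9
gripper_force: 0.0
time_s: 6.5
ee_pos: [441.3, 241.1, -32.5]
ee_rot: [180.0, -0.0, 77.8]
force: [-0.5, -0.2, 0.7]
gripper_width: 41.7
gripper_force: 15.0
```

Gripped: 41.7 mm at 15 N. Lifting.

```bash
python3 -m jog '{"jaw":[36,36,36,36,36,36],"slide":[[0,0,-0.3],[0,0,-0.6],[0,0,-0.7],[0,0,-0.7],[0,0,-0.4],[0,0,0]],"spin":[0,0,0,0,0,0]}'
python3 to.py 629.7 -106.5 50 77.5
```

```text
time_s: 7.1
ee_pos: [442.4, 241.7, 50.2]
ee_rot: [179.8, -0.2, 77.8]
force: [-0.3, -0.0, -1.3]
gripper_width: 41.8
gripper_force: 15.0
slide [-1.002e+01  8.550e+00  1.000e-02] spin 0.0375 pos [442.4 241.7  50.2] rot [179.8  -0.2  77.8] w 41.8 q [ 27.  19. 109.   0.  52.  40.] F [-0.3 -0.  -1.3] t 7.1
```

```bash
python3 -m jog '{"jaw":[36,36,36,36,36,36,36,36,36,36],"slide":[[-0.3,0.26,0],[-0.6,0.51,0],[-0.9,0.77,0],[-0.9,0.77,0],[-0.9,0.77,0],[-0.9,0.77,0],[-0.9,0.77,0],[-0.9,0.77,0],[-0.9,0.77,0],[-0.9,0.77,0]],"spin":[0,0,0,0,0,0,0,0,0,0]}' >/dev/null
python3 -m jog '{"jaw":[36,36,36,36,36,36],"slide":[[-0.9,0.77,0],[-0.6,0.5,0],[-0.3,0.25,0],[-0.12,0.1,0],[0,0,0],[0,0,0]],"spin":[0,0,0,0,0,0]}' >/dev/null
python3 to.py 629.7 -106.5 -19.5 77.5
```

```text
slide [-0.    0.08  2.25] spin 0.0375 pos [ 627.6 -106.    48.1] rot [-179.9   -0.    77.8] w 42.0 q [-11.  29.  91.   0.  59.   2.] F [ 0.4  0.5 -0.5] t 8.7
```

```bash
python3 -m jog '{"jaw":[36,36,36,36,36,36,36],"slide":[[0,0.08,0.4],[0,0,0.5],[0,0,0.5],[0,0,0.4],[0,0,0.2],[0,0,0.05],[0,0,0]],"spin":[0,0,0,0,0,0,0]}' 
python3 -m jog '{"jaw":[36,36,36,36],"slide":[[0,0,0.07],[0,0,0.07],[0,0,0.03],[0,0,0]],"spin":[0,0,0,0]}'
```

```text
time_s: 9.4
ee_pos: [631.0, -107.3, -13.0]
ee_rot: [180.0, -0.0, 77.8]
force: [0.4, -0.3, -0.4]
gripper_width: 41.8
gripper_force: 15.0
time_s: 9.8
ee_pos: [630.7, -107.5, -18.2]
ee_rot: [-180.0, -0.0, 77.8]
force: [-1.2, 0.0, -1.2]
gripper_width: 41.5
gripper_force: 15.0
```

```bash
python3 -m jog '{"jaw":[36,36,36],"slide":[[0,0,0.03],[0,0,0.02],[0,0,0]],"spin":[0,0,0]}'; python3 to.py 629.7 -106.5 -19.5 77.5
```

```text
time_s: 10.1
ee_pos: [630.9, -107.5, -19.4]
ee_rot: [180.0, -0.0, 77.8]
force: [-0.5, -1.1, 1.2]
gripper_width: 41.8
gripper_force: 15.0
slide [ 0.02 -0.05  0.  ] spin 0.0375 pos [ 630.9 -107.5  -19.4] rot [180.   -0.   77.8] w 41.8 q [-11.  34.  95.   0.  52.   1.] F [-0.5 -1.1  1.2] t 10.1
```

```bash
python3 -m jog '{"jaw":[36,36],"slide":[[0,0,0.02],[0,0,0]],"spin":[0,0]}'
python3 -m jog '{"jaw":[44,48,56,66,66,66],"slide":[[0,0,0],[0,0,0],[0,0,0],[0,0,0],[0,0,0],[0,0,0]],"spin":[0,0,0,0,0,0]}'
python3 -m jog '{"jaw":[66,66,66,66,66,66],"slide":[[0,0,-0.3],[0,0,-0.6],[0,0,-0.8],[0,0,-0.6],[0,0,-0.2],[0,0,0]],"spin":[0,0,0,0,0,0]}'
python3 to.py 442.2 -294.5 50 77.5
python3 - <<'E'
from h import *
M={n:env.camera_model(n) for n in("wrist","scene","top")}
a={"wrist":None,"scene":(288,292),"top":(391,199)}
for n in M:
    im=env.grab_frame(n)
    for e in blobs(brown(im),60):
        q=plane(M[n],e[0],49)
        if np.hypot(*(q[:2]-[630,-106.5]))<25: print(n,q.round(1))
E
```

```text
time_s: 10.3
ee_pos: [630.9, -107.5, -19.5]
ee_rot: [180.0, -0.0, 77.8]
force: [-1.3, -0.7, 5.4]
gripper_width: 41.6
gripper_force: 15.0
time_s: 10.9
ee_pos: [630.8, -107.4, -20.4]
ee_rot: [-180.0, -0.0, 77.8]
force: [0.9, -0.0, 0.4]
gripper_width: 66.2
gripper_force: 0.0
time_s: 11.5
ee_pos: [631.5, -107.6, 56.0]
ee_rot: [179.9, -0.0, 77.8]
force: [-0.4, 0.2, 0.1]
gripper_width: 66.1
gripper_force: 0.0
slide [-7.42 -4.85  0.19] spin 0.0375 pos [ 631.5 -107.6   56. ] rot [179.9  -0.   77.8] w 66.1 q [-11.  29.  90.   0.  60.   1.] F [-0.4  0.2  0.1] t 11.5
wrist [ 644.4 -122.2   49. ]
wrist [ 631.  -106.4   49. ]
scene [ 631.3 -110.    49. ]
```

The 42 stands on its pad at (631,-107), about 1 mm off centre. Next, the 34.

```bash
python3 -m jog '{"jaw":[58,58,58,58,58,58,58,58,58,58],"slide":[[-0.3,-0.2,0],[-0.6,-0.39,0],[-0.8,-0.52,0],[-0.8,-0.52,0],[-0.8,-0.52,0],[-0.8,-0.52,0],[-0.8,-0.52,0],[-0.8,-0.52,0],[-0.8,-0.52,0],[-0.6,-0.4,0]],"spin":[0,0,0,0,0,0,0,0,0,0]}' >/dev/null
python3 -m jog '{"jaw":[58,58,58],"slide":[[-0.3,-0.22,0],[0,0,0],[0,0,0]],"spin":[0,0,0]}' >/dev/null
python3 to.py 442.2 -294.2 -34 77.5
python3 - <<'E'
from h import *
m=env.camera_model("wrist");im=env.grab_frame("wrist")
for e in blobs(brown(im),150):
    q=plane(m,e[0],30)
    if np.hypot(*(q[:2]-[442,-294]))<25: print(q.round(1))
E
```

```text
slide [-0.02  0.02  2.95] spin 0.0375 pos [ 441.9 -293.5   54.5] rot [180.   -0.   77.8] w 57.8 q [-35.  21. 106.   0.  54. -23.] F [0.9 0.1 0.3] t 12.9
[ 441.4 -291.9   30. ]
```

```bash
python3 -m jog '{"jaw":[58,58,58,58,58,58,58],"slide":[[0,0.01,0.4],[0,0,0.7],[0,0,0.7],[0,0,0.6],[0,0,0.3],[0,0,0.18],[0,0,0]],"spin":[0,0,0,0,0,0,0]}' 
python3 -m jog '{"jaw":[58,58],"slide":[[0,0,0.07],[0,0,0]],"spin":[0,0]}' 
python3 -m jog '{"jaw":[40,28,28,28,28,28,28,28],"slide":[[0,0,0],[0,0,0],[0,0,0],[0,0,0],[0,0,0],[0,0,0],[0,0,0],[0,0,0]],"spin":[0,0,0,0,0,0,0,0]}' 12
```

```text
time_s: 13.7
ee_pos: [442.0, -293.4, -32.3]
ee_rot: [-179.9, -0.0, 77.8]
force: [-0.1, 1.0, 0.4]
gripper_width: 57.8
gripper_force: 0.0
time_s: 13.9
ee_pos: [442.4, -294.0, -33.3]
ee_rot: [179.9, 0.0, 77.8]
force: [0.0, -0.8, -0.4]
gripper_width: 57.8
gripper_force: 0.0
time_s: 14.7
ee_pos: [442.1, -293.9, -33.6]
ee_rot: [180.0, 0.0, 77.8]
force: [-1.0, -0.1, 3.3]
gripper_width: 33.7
gripper_force: 12.0
```

Gripped at 33.7 mm, 12 N. Lift and carry.

```bash
python3 -m jog '{"jaw":[28,28,28,28,28,28],"slide":[[0,0,-0.3],[0,0,-0.6],[0,0,-0.7],[0,0,-0.7],[0,0,-0.4],[0,0,0]],"spin":[0,0,0,0,0,0]}'
python3 to.py 612.3 -184.6 50 77.5
```

```text
time_s: 15.3
ee_pos: [443.1, -294.5, 48.9]
ee_rot: [179.8, 0.1, 77.8]
force: [0.6, -0.2, -0.7]
gripper_width: 34.0
gripper_force: 12.0
slide [ 4.77  4.74 -0.03] spin 0.0375 pos [ 443.1 -294.5   48.9] rot [1.798e+02 1.000e-01 7.780e+01] w 34.0 q [-35.  21. 106.   0.  53. -23.] F [ 0.6 -0.2 -0.7] t 15.3
```

```bash
python3 -m jog '{"jaw":[28,28,28,28,28,28,28,28,28,28],"slide":[[0.3,0.3,0],[0.6,0.6,0],[0.7,0.7,0],[0.7,0.7,0],[0.7,0.7,0],[0.7,0.7,0],[0.6,0.57,0],[0.3,0.3,0],[0.17,0.17,0],[0,0,0]],"spin":[0,0,0,0,0,0,0,0,0,0]}' >/dev/null
python3 -m jog '{"jaw":[28,28],"slide":[[0,0,0],[0,0,0]],"spin":[0,0]}' >/dev/null
python3 to.py 612.3 -184.6 -21 77.5
```

```text
slide [0.01 0.07 2.27] spin 0.025 pos [ 610.3 -184.6   47.2] rot [-180.     0.    77.7] w 33.5 q [-18.  30.  91.  -0.  59.  -6.] F [ 0.2 -0.3 -0.3] t 16.5
```

```bash
python3 -m jog '{"jaw":[28,28,28,28,28,28,28],"slide":[[0,0.05,0.4],[0,0,0.5],[0,0,0.5],[0,0,0.4],[0,0,0.2],[0,0,0.08],[0,0,0]],"spin":[0,0,0,0,0,0,0]}' >/dev/null
python3 -m jog '{"jaw":[28,28,28,28],"slide":[[0,0,0.06],[0,0,0.05],[0,0,0.03],[0,0,0]],"spin":[0,0,0,0]}'
```

```text
time_s: 17.6
ee_pos: [612.6, -184.2, -19.3]
ee_rot: [180.0, -0.0, 77.8]
force: [0.1, -0.6, -0.6]
gripper_width: 33.7
gripper_force: 12.0
```

```bash
python3 -m jog '{"jaw":[28,28,28],"slide":[[0,0,0.03],[0,0,0.03],[0,0,0]],"spin":[0,0,0]}'
```

```text
time_s: 17.9
ee_pos: [612.8, -184.3, -20.6]
ee_rot: [180.0, -0.0, 77.8]
force: [-0.9, 0.1, 4.3]
gripper_width: 33.5
gripper_force: 12.0
```

Contact (4 N). Release, rise, and go for the 58.

```bash
python3 -m jog '{"jaw":[36,40,48,60,60,60],"slide":[[0,0,0],[0,0,0],[0,0,0],[0,0,0],[0,0,0],[0,0,0]],"spin":[0,0,0,0,0,0]}'
python3 -m jog '{"jaw":[60,60,80,82,82,82],"slide":[[0,0,-0.3],[0,0,-0.6],[0,0,-0.8],[0,0,-0.6],[0,0,-0.2],[0,0,0]],"spin":[0,0,0,0,0,0]}' >/dev/null
python3 to.py 465.4 -125.2 55 77.5
```

```text
time_s: 18.5
ee_pos: [612.6, -184.3, -21.2]
ee_rot: [-180.0, -0.0, 77.8]
force: [0.5, 0.9, 0.6]
gripper_width: 59.9
gripper_force: 0.0
slide [ 0.89 -5.24 -0.01] spin 0.0375 pos [ 613.3 -184.5   55.1] rot [179.9   0.   77.8] w 81.9 q [-18.  29.  90.   0.  60.  -6.] F [ 0.1 -0.9 -0.4] t 19.1
```

```bash
python3 -m jog '{"jaw":[82,82,82,82,82,82,82,82,82,82],"slide":[[0.05,-0.3,0],[0.11,-0.7,0],[0.15,-0.9,0],[0.15,-0.9,0],[0.15,-0.9,0],[0.13,-0.74,0],[0.1,-0.5,0],[0.05,-0.3,0],[0,0,0],[0,0,0]],"spin":[0,0,0,0,0,0,0,0,0,0]}' >/dev/null
python3 to.py 465.4 -125.2 -30 77.5
python3 - <<'E'
from h import *
m=env.camera_model("wrist");im=env.grab_frame("wrist")
for e in blobs(brown(im),150):
    q=plane(m,e[0],48)
    if np.hypot(*(q[:2]-[465,-125]))<25: print(q.round(1))
E
```

```text
slide [-0.    0.01  2.79] spin 0.0375 pos [ 465.  -125.1   53.7] rot [180.   -0.   77.8] w 82.0 q [-16.  17. 112.   0.  51.  -4.] F [ 0.2  0.5 -0.1] t 20.1
[ 465.  -122.5   48. ]
```

```bash
python3 -m jog '{"jaw":[82,82,82,82,82,82,82],"slide":[[0.03,0.01,0.4],[0,0,0.6],[0,0,0.6],[0,0,0.6],[0,0,0.4],[0,0,0.2],[0,0,0]],"spin":[0,0,0,0,0,0,0]}' 
python3 -m jog '{"jaw":[66,52,52,52,52,52,52,52],"slide":[[0,0,0],[0,0,0],[0,0,0],[0,0,0],[0,0,0],[0,0,0],[0,0,0],[0,0,0]],"spin":[0,0,0,0,0,0,0,0]}' 18
python3 -m jog '{"jaw":[52,52,52,52,52,52],"slide":[[0,0,-0.3],[0,0,-0.6],[0,0,-0.7],[0,0,-0.7],[0,0,-0.5],[0,0,0]],"spin":[0,0,0,0,0,0]}'
python3 to.py 664.4 49.7 55 77.5
```

```text
time_s: 20.85
ee_pos: [465.1, -124.2, -31.0]
ee_rot: [-179.9, -0.0, 77.8]
force: [0.5, 0.0, -0.3]
gripper_width: 82.2
gripper_force: 0.0
time_s: 21.65
ee_pos: [465.5, -124.2, -29.6]
ee_rot: [179.9, -0.0, 77.8]
force: [-0.3, 0.7, 5.9]
gripper_width: 57.6
gripper_force: 18.0
time_s: 22.25
ee_pos: [466.6, -124.6, 55.8]
ee_rot: [179.7, 0.0, 77.8]
force: [0.2, -0.4, -2.4]
gripper_width: 57.5
gripper_force: 18.0
slide [7.07 5.22 0.05] spin 0.0375 pos [ 466.6 -124.6   55.8] rot [179.7   0.   77.8] w 57.5 q [-16.  17. 112.   0.  51.  -4.] F [ 0.2 -0.4 -2.4] t 22.2
```

```bash
python3 -m jog '{"jaw":[52,52,52,52,52,52,52,52,52,52],"slide":[[0.3,0.22,0],[0.6,0.44,0],[0.8,0.59,0],[0.8,0.59,0],[0.8,0.59,0],[0.8,0.59,0],[0.8,0.59,0],[0.8,0.59,0],[0.7,0.52,0],[0.4,0.3,0]],"spin":[0,0,0,0,0,0,0,0,0,0]}' >/dev/null
python3 -m jog '{"jaw":[52,52,52,52],"slide":[[0.27,0.2,0],[0,0,0],[0,0,0],[0,0,0]],"spin":[0,0,0,0]}' >/dev/null
python3 to.py 664.4 49.7 -17.3 77.5
```

```text
slide [0.02 0.08 2.36] spin 0.0375 pos [662.1  49.5  53.5] rot [-179.9    0.    77.8] w 57.9 q [ 3. 31. 87. -0. 62. 16.] F [-0.2 -0.2 -2.7] t 23.6
```

```bash
python3 -m jog '{"jaw":[52,52,52,52,52,52,52],"slide":[[0.01,0.05,0.4],[0,0,0.5],[0,0,0.5],[0,0,0.4],[0,0,0.25],[0,0,0.1],[0,0,0]],"spin":[0,0,0,0,0,0,0]}' >/dev/null
python3 -m jog '{"jaw":[52,52,52,52],"slide":[[0,0,0.06],[0,0,0.05],[0,0,0.03],[0,0,0]],"spin":[0,0,0,0]}'
```

```text
time_s: 24.75
ee_pos: [664.6, 50.1, -14.7]
ee_rot: [180.0, -0.0, 77.8]
force: [1.0, -0.3, -2.4]
gripper_width: 57.9
gripper_force: 18.0
```

```bash
python3 -m jog '{"jaw":[52,52,52],"slide":[[0,0,0.04],[0,0,0.04],[0,0,0]],"spin":[0,0,0]}'
```

```text
time_s: 25.05
ee_pos: [664.7, 50.1, -16.6]
ee_rot: [180.0, -0.0, 77.8]
force: [-0.8, 0.7, 3.0]
gripper_width: 57.7
gripper_force: 18.0
```

Contact. Release and go for the 50.

```bash
python3 -m jog '{"jaw":[60,64,72,80,80,80],"slide":[[0,0,0],[0,0,0],[0,0,0],[0,0,0],[0,0,0],[0,0,0]],"spin":[0,0,0,0,0,0]}'
python3 -m jog '{"jaw":[80,80,80,74,74,74],"slide":[[0,0,-0.3],[0,0,-0.6],[0,0,-0.8],[0,0,-0.6],[0,0,-0.2],[0,0,0]],"spin":[0,0,0,0,0,0]}' >/dev/null
python3 to.py 462.3 88.2 57 77.5
```

```text
time_s: 25.65
ee_pos: [664.5, 50.1, -17.3]
ee_rot: [180.0, -0.0, 77.8]
force: [-0.2, -0.1, -0.6]
gripper_width: 79.9
gripper_force: 0.0
slide [-0.19 -6.88  0.05] spin 0.0375 pos [665.2  50.1  59.1] rot [179.9  -0.   77.8] w 74.2 q [ 3. 31. 86.  0. 63. 16.] F [ 0.   0.3 -0.5] t 26.2
```

```bash
python3 -m jog '{"jaw":[74,74,74,74,74,74,74,74,74,74],"slide":[[0,-0.3,0],[-0.02,-0.7,0],[-0.03,-0.9,0],[-0.03,-0.9,0],[-0.03,-0.9,0],[-0.03,-0.9,0],[-0.03,-0.9,0],[-0.02,-0.7,0],[0,-0.4,0],[0,-0.28,0]],"spin":[0,0,0,0,0,0,0,0,0,0]}' >/dev/null
python3 -m jog '{"jaw":[74,74,74],"slide":[[0,0,0],[0,0,0],[0,0,0]],"spin":[0,0,0]}' >/dev/null
python3 to.py 462.3 88.2 -32 77.5
python3 - <<'E'
from h import *
m=env.camera_model("wrist");im=env.grab_frame("wrist")
for e in blobs(brown(im),150):
    q=plane(m,e[0],42)
    if np.hypot(*(q[:2]-[462,88]))<25: print(q.round(1))
E
```

```text
slide [ 0.   -0.01  2.99] spin 0.0375 pos [462.6  88.1  57.7] rot [180.   -0.   77.8] w 73.8 q [  9.  16. 113.  -0.  51.  22.] F [-0.3 -0.   0.7] t 27.6
[462.2  90.1  42. ]
```

```bash
python3 -m jog '{"jaw":[74,74,74,74,74,74,74],"slide":[[0.02,0,0.4],[0,0,0.7],[0,0,0.7],[0,0,0.6],[0,0,0.4],[0,0,0.18],[0,0,0]],"spin":[0,0,0,0,0,0,0]}' 
python3 -m jog '{"jaw":[58,44,44,44,44,44,44,44],"slide":[[0,0,0],[0,0,0],[0,0,0],[0,0,0],[0,0,0],[0,0,0],[0,0,0],[0,0,0]],"spin":[0,0,0,0,0,0,0,0]}' 16
python3 -m jog '{"jaw":[44,44,44,44,44,44],"slide":[[0,0,-0.3],[0,0,-0.6],[0,0,-0.8],[0,0,-0.8],[0,0,-0.6],[0,0,0]],"spin":[0,0,0,0,0,0]}'
python3 to.py 647 -28.3 65 77.5
```

```text
time_s: 28.3
ee_pos: [461.7, 88.5, -32.3]
ee_rot: [-179.9, 0.0, 77.8]
force: [-0.1, 0.5, -0.8]
gripper_width: 74.4
gripper_force: 0.0
time_s: 29.1
ee_pos: [462.2, 88.8, -31.1]
ee_rot: [179.9, -0.0, 77.8]
force: [-1.0, 0.0, 6.0]
gripper_width: 49.8
gripper_force: 16.0
time_s: 29.7
ee_pos: [463.5, 89.0, 63.7]
ee_rot: [179.7, -0.1, 77.8]
force: [-0.3, -1.1, -2.2]
gripper_width: 49.8
gripper_force: 16.0
slide [-2.53  6.81 -0.02] spin 0.0375 pos [463.5  89.   63.7] rot [ 1.797e+02 -1.000e-01  7.780e+01] w 49.8 q [  9.  15. 112.   0.  52.  22.] F [-0.3 -1.1 -2.2] t 29.7
```

```bash
python3 -m jog '{"jaw":[44,44,44,44,44,44,44,44,44,44],"slide":[[-0.11,0.3,0],[-0.22,0.6,0],[-0.3,0.8,0],[-0.3,0.8,0],[-0.3,0.8,0],[-0.3,0.8,0],[-0.3,0.8,0],[-0.3,0.8,0],[-0.2,0.6,0],[-0.1,0.3,0]],"spin":[0,0,0,0,0,0,0,0,0,0]}' >/dev/null
python3 -m jog '{"jaw":[44,44,44,44],"slide":[[-0.08,0.2,0],[0,0,0],[0,0,0],[0,0,0]],"spin":[0,0,0,0]}' >/dev/null
python3 to.py 647 -28.3 -18.5 77.5
```

```text
slide [-0.01  0.09  2.66] spin 0.0375 pos [644.4 -27.5  61.3] rot [-180.    -0.    77.8] w 49.8 q [-3. 29. 89.  0. 62.  9.] F [-0.8 -0.3 -1. ] t 31.1
```

```bash
python3 -m jog '{"jaw":[44,44,44,44,44,44,44],"slide":[[0,0.05,0.4],[0,0,0.6],[0,0,0.6],[0,0,0.5],[0,0,0.25],[0,0,0.1],[0,0,0]],"spin":[0,0,0,0,0,0,0]}' >/dev/null
python3 -m jog '{"jaw":[44,44,44,44],"slide":[[0,0,0.05],[0,0,0.04],[0,0,0.03],[0,0,0]],"spin":[0,0,0,0]}'
```

```text
time_s: 32.2
ee_pos: [646.7, -28.3, -15.6]
ee_rot: [180.0, -0.0, 77.8]
force: [0.1, 0.3, -0.4]
gripper_width: 49.6
gripper_force: 16.0
```

```bash
python3 -m jog '{"jaw":[44,44,44],"slide":[[0,0,0.04],[0,0,0.04],[0,0,0]],"spin":[0,0,0]}'
```

```text
time_s: 32.5
ee_pos: [646.8, -28.3, -18.0]
ee_rot: [180.0, -0.0, 77.8]
force: [-0.6, -0.0, 0.7]
gripper_width: 49.9
gripper_force: 16.0
```

```bash
python3 -m jog '{"jaw":[44,44,44],"slide":[[0,0,0.02],[0,0,0],[0,0,0]],"spin":[0,0,0]}'
python3 -m jog '{"jaw":[52,56,64,72,72,72],"slide":[[0,0,0],[0,0,0],[0,0,0],[0,0,0],[0,0,0],[0,0,0]],"spin":[0,0,0,0,0,0]}'
python3 -m jog '{"jaw":[72,72,72,72,72,72,72],"slide":[[0,0,-0.3],[0,0,-0.6],[0,0,-0.9],[0,0,-0.9],[0,0,-0.9],[0,0,-0.5],[0,0,0]],"spin":[0,0,0,0,0,0,0]}' >/dev/null
python3 -m jog '{"jaw":[72,72,72,72,72,72,72,72,72,72],"slide":[[0,-0.3,0],[0,-0.6,0],[0,-0.9,0],[0,-0.9,0],[0,-0.9,0],[0,-0.9,0],[0,-0.9,0],[0,-0.6,0],[0,-0.3,0],[0,0,0]],"spin":[0,0,0,0,0,0,0,0,0,0]}'
python3 - <<'E'
from h import *
P={"58":(664.3,50,61),"50":(646.9,-28.2,55),"42":(629.5,-106.4,49),"34":(612.2,-184.4,43)}
M={n:env.camera_model(n) for n in("scene","top")};I={n:env.grab_frame(n) for n in M}
for k,p in P.items():
    R={}
    for n in M:
        b=[e for e in blobs(brown(I[n]),40) if np.hypot(*(plane(M[n],e[0],p[2])[:2]-p[:2]))<20]
        if b: R[n]=ray(M[n],max(b,key=lambda e:e[1][0]*e[1][1])[0])
    print(k,list(R),tri(list(R.values()))[0].round(1)-p if len(R)==2 else "")
cv2.imwrite("pics/top9.png",I["top"][:,:,::-1]);cv2.imwrite("pics/s9.png",I["scene"][:,:,::-1])
E
```

```text
time_s: 32.8
ee_pos: [646.8, -28.3, -18.1]
ee_rot: [180.0, -0.0, 77.8]
force: [-2.5, 0.5, 5.7]
gripper_width: 49.5
gripper_force: 16.0
time_s: 33.4
ee_pos: [646.6, -28.3, -18.9]
ee_rot: [-180.0, -0.0, 77.8]
force: [0.3, 0.8, 0.9]
gripper_width: 71.9
gripper_force: 0.0
time_s: 35.1
ee_pos: [460.2, 11.8, 103.6]
ee_rot: [-179.9, 0.0, 77.8]
force: [0.3, -0.9, -0.0]
gripper_width: 71.8
gripper_force: 0.0
58 ['scene', 'top'] [ 0.6 -0.9  0.6]
50 ['scene', 'top'] [ 0.4 -1.3  1.2]
42 ['scene', 'top'] [ 1.9 -2.4  1. ]
34 ['scene', 'top'] [ 1.6 -0.2  1.3]
```

View pics/s9.png

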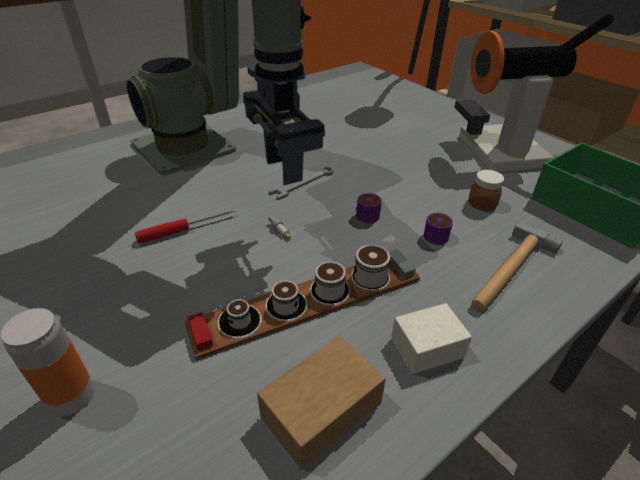

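The scene shows all four standing on their pads, smallest at (238,315) beside the red block and largest at (372,266). Each measures within about 3 mm of its pad centre, and the gripper is clear. Handing in.

```bash
python3 -c "
from workcell import env
print(env.job_done())"
```

```text
the job is handed in; nothing more can be done
None
```

All four pistons stand free, crown up, on their pads in size order from the red block (34, 42, 50, 58 mm), each measured within about 3 mm of its pad centre, and the job was handed in after about 35 s of robot time with no verdict returned.

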